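# Lock the tube mixer's hold-down bar: start its captive T-screw by feel and keep hold of it

## Robot

A 6-joint arm with a two-finger parallel gripper is mounted at the origin on the work surface; the furniture and walls round the work are solid. World frame = base frame: x ahead of the robot, y to its left, z up, the work surface at z = 0. Lengths are in m, angles in degrees, forces in N, time in s.
With the tool pointing down it reaches from about 0.4 to 0.825 m from the base axis. Payload 7 kg.
Tool frame: the origin (TCP) lies at the very end of the fingers, on their centre line; the grasp point (between the pads) lies 19 mm behind it (r.hold_point_z is the distance from the TCP to the grasp point, in m); x points along the fingers, y is the direction in which the jaws open and shut, and the axes are right-handed (so a half turn about x gives the same grasp; the last joint's range is limited). The gripper opens to 88 mm and grips with 3 to 60 N. Pads are 19 mm wide; open, the fingers measure 130 mm over their backs; the gripper's body (78 mm by 193 mm) begins 47 mm behind the grasp point.
Start: joints at [89.273, 20.546, 0.682, 0, -70.136, -16.507], TCP at [0.2, 0.645, 0.227] pointing down, gripper open.
Joint ranges: [-176.03, 176.03], [-82.01, 121.73], [-58.28, 71.71], [-173.87, 95.51], [-174.79, -0.11], [-173.66, 173.66]. Speed limits (degrees/s): [136.94, 136.94, 172.46, 180, 180, 180].

## Interface

Orientations are given as [roll, pitch, yaw] about the fixed x, y, z axes, in that order (R = Rz(yaw) Ry(pitch) Rx(roll)).
In Python, from plant import r gives the robot as it stands. The module is installed in compiled form; this text tells all that it offers.
- The arm moves only by the shell command python3 -m creep 'ROWS' [FORCE]. ROWS is JSON, a list of rows, each a list of 7 numbers: the turn, a rotation vector about the tool's x, y, z in rad, then the shift along the tool's x, y, z in cm, then the opening in per cent of the stroke, from 0 (shut) to 100 (fully open). In form: [[rx, ry, rz, x, y, z, fingers], ...]. A call has 1 to 8 rows; each row shifts and turns the commanded pose from where the row before left it, along the tool's axes as they then stand; what a row does not reach is not made up. A row lasts 1/10 s, in which the tool goes at most 50 mm and 8.59 degrees, less where a joint would pass 70% of its speed; a pose out of reach is approached as far as the arm can. A call is refused whole if a number of a shift passes 5 or a number of a turn 0.15, either way. A call with a gripper value outside its range is refused whole. The fingers move at their own pace and stop on an object; FORCE is the grip in N (left out, the last holds). Time passes only in rows, so rows that do not move let the fingers close. It gives the time, the measured TCP pose, the force and the opening at its end, in the units of the state.
- r.get_state(): the state, without advancing time (a new reading comes with each control period).
- r.capture(name): name is "scene" or "top" or "wrist"; returns (picture, depth): 384x512x3 uint8, blue, green, red; 384x512 float32, m along the optical axis (not along the pixel's ray), 0 where there is no reading.
- r.camera_info(name): a dict with "fovy" (degrees; the focal length in pixels is half the picture's height over the tangent of half this angle, whatever the lens; pixels are square), "cx", "cy" (the principal point, pixels), "dist_coeffs" ([k1, k2, p1, p2, k3] as OpenCV has them; the pictures are not rectified), "camera_from_world" (4x4, takes a point from world to camera coordinates). Camera axes: x right, y down, z forward; pixel columns grow to the right and rows downward; lengths in m; the calibration is good to about 2 mm. A picture is of the moment at which its call begins: read the wrist's pose just before it. camera_info takes no time and is no camera call; for the wrist camera it gives the pose at the moment of the call.
- r.close_job(): hands the job in, once; it reports no verdict.
Trained networks look in the newest picture that a camera, given by its name, has taken for a name from the list of things; names that differ only in an ending like _2 or _b are one class to them, and where a whole thing is asked for, a point or a joint stands for the part that bears it (a point fixed in the world has none). Each returns a list of dicts, best first, with "score" (0 to 1); they miss things now and then, are a little off and sometimes report something else, mostly with a low value. They report only what shows in the picture. A call takes as long as a camera call.
- r.look_for(query, camera): "rect" ([left, top, right, bottom] in pixels, round what is visible of it).
- r.masks_of(query, camera): "pixels" (384x512 bool, what is visible of it) and "rect" ([left, top, right, bottom] in pixels, round what is visible of it).
The state is a dict: "time_s": time; "joints": joint angles; "qd": joint speeds; "joint_torque": joint torques, N m; "tcp_pos": TCP position; "eef_rot": TCP orientation; "contact_force": force on the tool from outside, world axes, zero at the start; "moment": the same for the moment, N m; "gripper_width": finger opening in m.
Only numpy, scipy, OpenCV 4.12 (cv2) and the standard library are available. Lean on these libraries where they do the work, as an engineer would, in place of code of your own. Each camera call takes 0.05 s, during which the arm holds its last target. There are 200 camera calls.

## Task

The tubes on the bench mixer are to be held down: raise the captive T-screw in the hold-down bar, swing the bar home over the rack until its end is under the keeper, and lower the screw into the mouth of the threaded pillar. So that it cannot cross-thread, turn the screw backward (anticlockwise from above) until you feel its thread drop, then forward (clockwise) about one full turn from there, and finish with the gripper still holding the T-handle with the screw started. Leave the boxes and the bottle beside the mixer where they are.

Things in the scene. Friction and masses are not known exactly. Their poses are not given: they have to be found in the camera images.
- mixer: bench tube mixer, white housing, aluminium platform 294 x 260 mm whose top is 68 mm above the bench, with an orange rack of tubes on it; fixed. Origin on the bench under the rack's middle; x away from its front panel, y left seen from the front, z up. The bar's pivot post stands at x = +112 mm, the threaded pillar at x = -115 mm, both at y = 0.
- pivot (a point): vertical hinge axis of the hold-down bar, at the bar's top face (174 mm above the bench), on the mixer
- hold_bar (a joint): angle of the hold-down bar, rad: 0 = home against its stop, pointing from the pivot to -x of the mixer; grows as it swings out to +y of the mixer (clockwise from above), 1.45 at most. Aluminium, 30 mm wide, 8 mm thick, top 174 mm above the bench, clear plate beneath; keeps its height, stays where left (hinge friction 0.06 N m). Screw axis 227 mm from the pivot axis, bar's end 34 mm farther
- keeper (a point): middle of the keeper's lip underside, on the mixer, 177 mm above the bench: an aluminium lip 16 x 46 mm, 8 mm thick (top 185 mm), over the place of the home bar's end; its post stands on the mixer's -y side, it is open to +y, where the bar comes from. It is 27 mm in front of the screw's axis when home
- boss_mouth (a point): centre of the rim of the upright threaded pillar, 152 mm above the bench; mouth 26 mm wide, pillar 36 mm. The screw's axis is over it when the bar is home. Thread right-handed, single-start, 8 mm lead; the angle at which it starts is hidden and varies. The screw's tip clears the rim only with screw_lift above 0.030; lower, it strikes the pillar when the bar is swung
- t_handle: T-handle of the captive screw: red bar 60 mm long (its x), 10 mm thick (y), 27 mm high (z, up), white dot near its +x end, on a steel neck 12 mm thick. Origin on the screw's axis, 166 mm above the bench plus screw_lift. The red bar reaches from 24 to 51 mm above the origin; below it 8 mm of free neck, then a collar 27 mm wide at 8 to 14 mm
- t_grip (a point): centre of the T-handle's red bar, on the screw's axis, 37.5 mm above the origin of t_handle; x along the bar, z up
- screw_lift (a joint): height of the captive screw in the bar, m: 0 = hanging lowest, 0.038 = fully raised. Sinks by its weight (0.28 kg) when free to slide between the fingers or let go. On the pillar it rests on the first thread at 0.014 to 0.022, climbs 8 mm per turn backward up to 0.022, falls 8 mm to about 0.014 where the thread drops, then sinks 8 mm per turn forward
- screw_turn (a joint): turn of the captive screw in the bar, rad, counted on over many turns: grows turning backward (anticlockwise from above), falls turning forward. Starts between -2.6 and -1.2; with the bar home the thread drops somewhere from -0.5 to +0.5 (at 0 the T-handle lies along the hold-down bar, white dot toward the pivot). Turns easily (0.02 N m), stays as left
- cryo_box: bystander: navy box with a yellow lid, loose on the bench, origin under its middle; leave it alone
- kit_white: bystander: white and yellow carton, loose on the bench, origin under its middle; leave it alone
- wash_medicine: bystander: amber bottle with a blue cap, loose on the bench, origin under its middle; leave it alone

How it is judged (in metres and radians):
On the way, in this order (a step that is already met when the one before it is completed fails the run):
1. the hold-down bar is home, its end under the keeper (value of joint hold_bar below 0.04 rad), for 0.1 s.
2. the screw is lowered into the pillar's mouth, onto its thread (value of joint hold_bar below 0.04 rad and value of joint screw_lift below 0.0245 m), for 0.1 s.
3. the screw has been turned backward over the end of the thread and has dropped (value of joint hold_bar below 0.04 rad and value of joint screw_turn above -0.55 rad and value of joint screw_lift below 0.0182 m), for 0.1 s.
At the end, for the whole second after the job is handed in: bar home within 0.04 rad; screw_lift 0.003 to 0.0095 (about 0.6 to 1.4 turns forward from the thread drop), screw_turn between -8.6 and -4.0 rad and still; the fingers hold the T-handle with over 3 N; each bystander within 30 mm of where it stood (value of joint hold_bar below 0.04 rad and value of joint screw_lift between 0.003 and 0.0095 m and value of joint screw_turn between -8.6 and -4 rad and velocity of joint screw_turn between -0.3 and 0.3 rad/s and contact force between the fingers and t_handle above 3 N and distance of each of cryo_box, kit_white, wash_medicine from where it was at the start of the episode below 0.03 m); the arm keeps its last pose, push and grip.
It fails at once if the navy box with a yellow lid is pushed away (distance of cryo_box from where it was at the start of the episode above 0.03 m).
It fails at once if the white and yellow carton is pushed away (distance of kit_white from where it was at the start of the episode above 0.03 m).
It fails at once if the amber bottle with a blue cap is pushed away (distance of wash_medicine from where it was at the start of the episode above 0.03 m).
It also fails if it takes over 72 s, if anything falls off the work surface, if the arm or the gripper's body presses on something with over 40 N, if the wrist force passes 120 N, or if a joint passes its speed limit or range.

## Working session

There is one attempt and no reset: what is moved stays moved. The work goes in short steps, Python scripts to look and compute and a shell command to move; the robot and the scene stay as the last step left them, time stands still between calls to the robot, and variables do not carry over. Pictures are saved under pics/ and viewed, about 8 in all and at most 12, crops included, and the job is handed in when it is done.

```bash
mkdir -p pics
cat > h.py <<'E'
import numpy as np, cv2
from plant import r
def cam(n):
    i=r.camera_info(n); f=192/np.tan(np.radians(i['fovy']/2))
    return np.array([[f,0,i['cx']],[0,f,i['cy']],[0,0,1.]]),np.array(i['dist_coeffs'],float),np.array(i['camera_from_world'])
def unproj(c,uv,d):
    K,D,T=c; p=cv2.undistortPoints(np.array(uv,float).reshape(-1,1,2),K,D).reshape(-1,2)
    d=np.asarray(d,float).reshape(-1,1); P=np.hstack([p*d,d]); return (P-T[:3,3])@T[:3,:3]
def atz(c,uv,z):
    K,D,T=c; p=cv2.undistortPoints(np.array(uv,float).reshape(-1,1,2),K,D).reshape(-1,2)
    ray=np.hstack([p,np.ones((len(p),1))])@T[:3,:3]; o=-T[:3,:3].T@T[:3,3]; return o+ray*((z-o[2])/ray[:,2])[:,None]
def proj(c,P):
    K,D,T=c; return cv2.projectPoints(np.array(P,float).reshape(-1,3),cv2.Rodrigues(T[:3,:3])[0],T[:3,3],K,D)[0].reshape(-1,2)
def rot():
    a=np.radians(r.get_state()['eef_rot']); from scipy.spatial.transform import Rotation as R
    return R.from_euler('xyz',a).as_matrix()
E
python3 - <<'E'
from h import *
np.set_printoptions(precision=4,suppress=True)
print(r.get_state(),r.hold_point_z)
ims=[]
for n in ['scene','top','wrist']:
    im,d=r.capture(n); ims.append(im); c=cam(n); print(n,'campos',-c[2][:3,:3].T@c[2][:3,3])
    for q in ['mixer','t_handle','hold_bar','keeper','boss_mouth','cryo_box','kit_white','wash_medicine','pivot']:
        try:o=r.masks_of(q,n)[:1]
        except Exception as e: print(q,e); continue
        for x in o:
            m=x['pixels']&(d>0); P=unproj(c,np.argwhere(m)[:,::-1],d[m]) if m.any() else np.zeros((1,3))
            print(n,q,round(x['score'],2),x['rect'],np.median(P,0),np.percentile(P,2,0),np.percentile(P,98,0))
cv2.imwrite('pics/a.png',cv2.resize(ims[0],(800,600))); cv2.imwrite('pics/b.png',cv2.resize(ims[1],(800,600)))
cv2.imwrite('pics/c.png',ims[2])
E
```

```text
{'time_s': 0.0, 'joints': array([ 89.2707,  20.5912,   0.6338,  -0.0198, -70.1345, -16.5067]), 'qd': array([ 0.0533,  0.0197, -0.0649, -0.0893, -0.0028, -0.0057]), 'joint_torque': array([  0.001 , -58.2716,  29.3057,   6.9972,   0.0072,  -0.0002]), 'tcp_pos': array([0.1999, 0.6442, 0.2256]), 'eef_rot': array([  95.0771,   89.9062, -102.1657]), 'contact_force': array([-0.2309,  0.2236,  0.4341]), 'moment': array([ 0.0339, -0.0261,  0.0456]), 'gripper_width': 0.08755691489931346} 0.0188
scene campos [ 0.014  -0.8801  0.893 ]
scene t_handle 0.7 [242.3, 172.0, 260.1, 187.8] [0.5387 0.1003 0.2043] [0.5121 0.0943 0.0815] [0.6447 0.2565 0.2202]
scene hold_bar 0.55 [239.8, 175.3, 333.7, 214.1] [0.6    0.0204 0.169 ] [ 0.5188 -0.0771  0.0227] [0.7906 0.2001 0.2147]
scene keeper 0.55 [223.3, 170.4, 353.0, 297.0] [ 0.5448 -0.0905  0.1301] [ 0.4094 -0.1895  0.0235] [0.6785 0.0996 0.1858]
scene boss_mouth 0.65 [244.1, 222.1, 258.4, 251.0] [ 0.4592 -0.0413  0.1263] [ 0.4462 -0.0464  0.0765] [ 0.474  -0.0138  0.1542]
scene cryo_box 0.56 [151.1, 209.2, 192.7, 247.4] [0.3183 0.1906 0.055 ] [0.2683 0.
[... 628 characters left out ...]
 [ 0.5214 -0.0694  0.1603] [0.6938 0.1203 0.2139]
top keeper 0.64 [237.4, 120.0, 357.4, 236.6] [ 0.5567 -0.0317  0.1332] [ 0.4163 -0.1733  0.0626] [0.7015 0.1063 0.1822]
top boss_mouth 0.54 [290.5, 207.7, 303.0, 217.2] [ 0.4606 -0.022   0.1413] [ 0.4459 -0.038   0.0796] [ 0.4759 -0.0075  0.1569]
top cryo_box 0.72 [192.7, 236.5, 227.7, 278.5] [0.3262 0.2122 0.0636] [ 0.2771  0.1657 -0.0005] [0.3766 0.2596 0.0696]
top wash_medicine 0.62 [351.7, 232.1, 368.6, 251.3] [ 0.3829 -0.2106  0.0863] [ 0.3615 -0.2396  0.021 ] [ 0.4036 -0.1935  0.0947]
top pivot 0.62 [236.6, 118.9, 358.5, 237.3] [ 0.5579 -0.0328  0.1334] [ 0.4171 -0.1712  0.0639] [0.6988 0.1039 0.1825]
wrist campos [0.2747 0.6217 0.3858]
```

Run:
```python
import cv2
a=cv2.imread('pics/a.png');b=cv2.imread('pics/b.png')
s=600/384
x=cv2.resize(b[170:390,350:580],(560,536),interpolation=2); y=cv2.resize(a[250:470,340:570],(560,536),interpolation=2)
cv2.imwrite('pics/d.png',cv2.resize(cv2.hconcat([x,y]),(800,383)))
```

```text
(no output)
```

View pics/d.png

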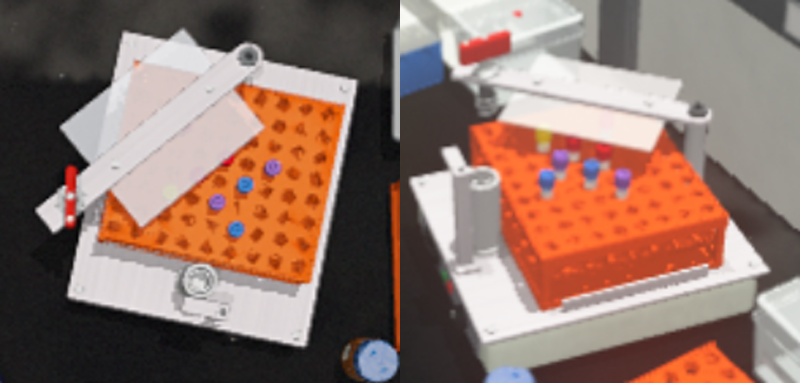

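View pics/a.png

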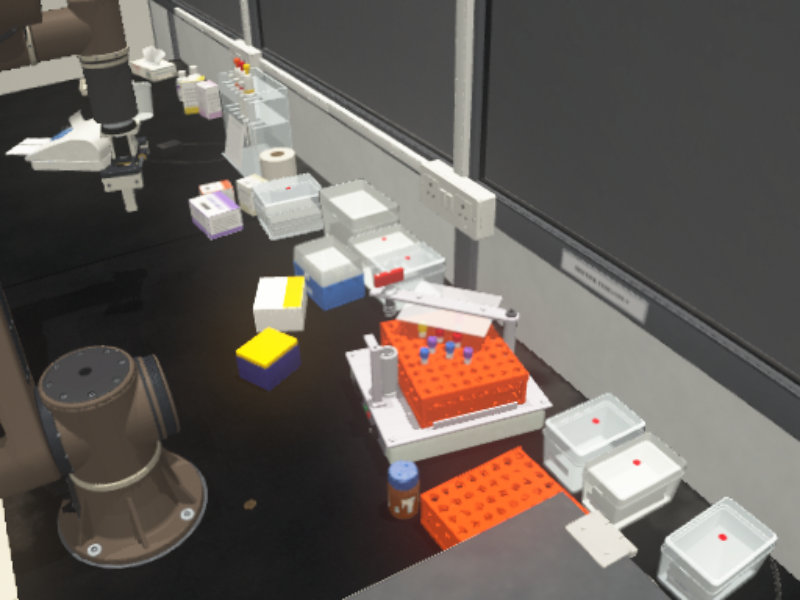

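Run:
```python
from h import *
np.set_printoptions(precision=4,suppress=True)
im,d=r.capture('top'); c=cam('top')
f=lambda px,py:((350+px*.575)/1.5625,(170+py*.5744)/1.5625)
print('piv',atz(c,f(249,54),.18),'boss',atz(c,f(198,280),.152),'dot',atz(c,f(69,207),.217),'handle',atz(c,f(70,195),.217))
def red(im): 
    h=cv2.cvtColor(im,cv2.COLOR_BGR2HSV); return (((h[...,0]<5)|(h[...,0]>174))&(h[...,1]>170)&(h[...,2]>90))
for n in ['top','scene']:
    if n=='scene': im,d=r.capture(n); c=cam(n)
    m=red(im); x0,y0,x1,y1=(240,170,262,200) if n=='top' else (232,165,265,192)
    k=np.zeros_like(m);k[y0:y1,x0:x1]=1; m&=k>0
    uv=np.argwhere(m)[:,::-1]; P=unproj(c,uv,d[m]); print(n,len(uv),uv.min(0),uv.max(0),np.median(P,0),P.min(0),P.max(0))
    Q=atz(c,uv,.217); q=Q[:,:2]; u,s,v=np.linalg.svd(q-q.mean(0)); t=(q-q.mean(0))@v.T; print(q.mean(0),(q.max(0)+q.min(0))/2,v[0],np.ptp(t,axis=0))
```

```text
piv [[ 0.6843 -0.0708  0.18  ]] boss [[ 0.4603 -0.024   0.152 ]] dot [[0.5261 0.1051 0.217 ]] handle [[0.5376 0.1043 0.217 ]]
top 61 [248 170] [252 192] [0.5467 0.104  0.2151] [ 0.5083  0.1008 -0.0037] [0.5871 0.1093 0.2205]
[0.5417 0.1045] [0.5363 0.104 ] [-1.     -0.0056] [0.0574 0.0104]
scene 38 [240 172] [257 178] [0.5361 0.1    0.2147] [0.5085 0.0931 0.2113] [0.5588 0.1033 0.2185]
[0.5337 0.0968] [0.5328 0.0972] [-0.9998 -0.0201] [0.0536 0.0108]
```

Run:
```python
from h import *
np.set_printoptions(precision=4,suppress=True)
R=rot();print(R); c=cam('wrist'); T=c[2]; print(T[:3,:3]@R)
p=-T[:3,:3].T@T[:3,3]; print('cam in tool',R.T@(p-r.get_state()['tcp_pos']))
```

```text
[[ 0.     -0.2962 -0.9551]
 [-0.     -0.9551  0.2962]
 [-1.      0.     -0.    ]]
[[-0.0006  1.     -0.0014]
 [-0.2905  0.0011  0.9569]
 [ 0.9569  0.0009  0.2905]]
cam in tool [-0.1592 -0.0002 -0.0781]
```

```bash
python3 -m creep '[[0,0,0,-5,0,0,100],[0,0,0,-5,0,0,100],[0,0,0,0,3.2,-3.7,100],[0,0,0,0,3.2,-3.7,100],[0,0,0,0,3.2,-3.7,100],[0,0,0,0,3.2,-3.7,100],[0,0,0,0,3.2,-3.7,100],[0,0,0,0,3.2,-3.7,100]]'
python3 -m creep '[[0.14,0,0,0,3.2,-3.7,100],[0,0,0,0,3.2,-3.7,100]]'
cat >> h.py <<'E'
def pose():
    s=r.get_state(); R=rot(); return s['tcp_pos'],np.degrees(np.arctan2(R[1,1],R[0,1])),R,s
E
python3 -c "
from h import *
p,y,R,s=pose();print(p,y,s['joints'],R.T@(np.array([.536,.104,.327])-p)*100)"
```

```text
time_s: 2.4
tcp_pos: [0.3558, 0.3937, 0.3269]
eef_rot: [-101.6, 90.0, 61.2]
contact_force: [1.5, 0.2, 1.0]
gripper_width: 0.0872
time_s: 2.6
tcp_pos: [0.4017, 0.3075, 0.3267]
eef_rot: [-114.9, 90.0, 39.6]
contact_force: [0.9, 0.4, 0.2]
gripper_width: 0.0877
[0.40166238 0.30754417 0.32672211] -115.51862337063959 [ 5.97291445e+01  1.35609397e+00 -1.05320631e+01  1.03946484e-02
 -7.80840629e+01  4.75008547e+00] [ -0.02914802  12.5814096  -20.89201591]
```

```bash
python3 -m creep '[[0,0,0,0,2.5,-4.2,100],[0,0,0,0,2.5,-4.2,100],[0,0,0,0,2.5,-4.2,100],[0,0,0,0,2.5,-4.2,100],[0,0,0,0,2.5,-4.1,100],[0.15,0,0,0,0,0,100],[0.15,0,0,0,0,0,100],[0.15,0,0,0,0,0,100]]'
python3 -m creep '[[0.15,0,0,0,0,0,100],[0.15,0,0,0,0,0,100],[0.15,0,0,0,0,0,100],[0.15,0,0,0,0,0,100],[0.15,0,0,0,0,0,100],[0.15,0,0,0,0,0,100],[0.15,0,0,0,0,0,100],[0.15,0,0,0,0,0,100]]'
python3 -m creep '[[0.15,0,0,0,0,0,100],[0.15,0,0,0,0,0,100],[0.15,0,0,0,0,0,100],[0.15,0,0,0,0,0,100],[0.15,0,0,0,0,0,100],[0.15,0,0,0,0,0,100],[0.15,0,0,0,0,0,100],[0,0,0,0,0,0,100],[0,0,0,0,0,0,100]]' | tail -3
python3 -m creep '[[0.15,0,0,0,0,0,100],[0.15,0,0,0,0,0,100],[0.15,0,0,0,0,0,100],[0.15,0,0,0,0,0,100],[0.15,0,0,0,0,0,100],[0.15,0,0,0,0,0,100],[0.15,0,0,0,0,0,100],[0,0,0,0,0,0,100]]'
python3 - <<'E'
from h import *
np.set_printoptions(precision=4,suppress=True)
p,y,R,s=pose();print(p,y,s['joints'])
im,d=r.capture('wrist'); c=cam('wrist')
h=cv2.cvtColor(im,cv2.COLOR_BGR2HSV); m=((h[...,0]<5)|(h[...,0]>174))&(h[...,1]>170)&(h[...,2]>90)
o=r.masks_of('t_handle','wrist'); print([(x['score'],x['rect']) for x in o])
if o: m=o[0]['pixels']
uv=np.argwhere(m&(d>0))[:,::-1]; P=unproj(c,uv,d[m&(d>0)]); top=P[(P[:,2]>.205)&(P[:,2]<.225)]
print(len(P),len(top),np.median(top,0),(top.min(0)+top.max(0))/2,cv2.minAreaRect((top[:,:2]*1000).astype(np.float32)))
for q in ['boss_mouth','keeper','pivot']:
    print(q,[(x['score'],x['rect']) for x in r.look_for(q,'wrist')[:2]])
cv2.imwrite('pics/w1.png',im)
E
```

```text
time_s: 3.4
tcp_pos: [0.5367, 0.1062, 0.3265]
eef_rot: [61.9, 90.0, -169.6]
contact_force: [0.2, 0.9, 0.0]
gripper_width: 0.0878
time_s: 4.2
tcp_pos: [0.5365, 0.107, 0.3267]
eef_rot: [-23.8, 90.0, 36.0]
contact_force: [-0.1, -0.3, -1.1]
gripper_width: 0.0874
time_s: 5.0
tcp_pos: [0.5365, 0.107, 0.3267]
eef_rot: [37.5, 90.0, 37.4]
contact_force: [1.0, -0.1, 0.2]
gripper_width: 0.0877
[0.5365 0.107  0.3267] 89.91313527249488 [  31.8058    5.5329   -6.02     -0.0018  -78.4287 -121.8923]
[(0.6, [235.1, 153.8, 261.9, 212.6])]
848 584 [0.5341 0.104  0.2172] [0.5357 0.1044 0.2124] ((535.7071533203125, 104.45429229736328), (8.9526948928833, 58.34146499633789), 89.93898010253906)
boss_mouth [(0.93, [112.0, 87.1, 168.3, 120.7])]
keeper [(0.61, [41.5, 58.5, 279.3, 305.6])]
pivot [(0.61, [43.5, 58.0, 281.3, 301.7])]schema error: expected 1 to 8 rows
```

View pics/w1.png

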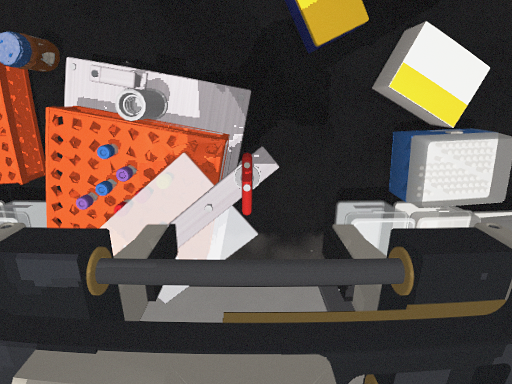

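```bash
python3 - <<'E'
from h import *
c=cam('wrist'); print(atz(c,[(141,103),(118,104),(166,104)],.152))
o=r.masks_of('boss_mouth','wrist')
E
python3 -m creep '[[0,0,0,4,-0.26,0,100],[0,0,0,4,0,0,100],[0,0,0,3,0,-0.1,100],[0,0,0,2,0,0,100],[0,0,0,1,0,0,100],[0,0,0,0,0,0,0],[0,0,0,0,0,0,0],[0,0,0,0,0,0,0]]' 20
python3 -m creep '[[0,0,0,0,0,0,0],[0,0,0,0,0,0,0],[0,0,0,0,0,0,0],[0,0,0,0,0,0,0]]' 20
```

```text
[[ 0.45854016 -0.01411678  0.152     ]
 [ 0.45924735 -0.04063146  0.152     ]
 [ 0.45991364  0.01409443  0.152     ]]
time_s: 6.1
tcp_pos: [0.5363, 0.1048, 0.1879]
eef_rot: [23.0, 89.9, 23.1]
contact_force: [0.2, -0.1, -0.6]
gripper_width: 0.0689
time_s: 6.5
tcp_pos: [0.5355, 0.1044, 0.1867]
eef_rot: [21.0, 90.0, 21.1]
contact_force: [-0.1, 0.0, 0.5]
gripper_width: 0.037
```

```bash
python3 -m creep '[[0,0,0,0,0,0,0],[0,0,0,0,0,0,0],[0,0,0,0,0,0,0],[0,0,0,0,0,0,0],[0,0,0,0,0,0,0],[0,0,0,0,0,0,0]]' 20
python3 -m creep '[[0,0,0,-1,0,0,0],[0,0,0,-1,0,0,0],[0,0,0,-1,0,0,0],[0,0,0,-0.5,0,0,0],[0,0,0,0,0,0,0]]' 20
python3 - <<'E'
from h import *
np.set_printoptions(precision=4,suppress=True)
p,y,R,s=pose();print(p,y)
c=cam('wrist')
im,d=r.capture('wrist'); cv2.imwrite('pics/w2.png',im)
o=r.masks_of('boss_mouth','wrist')
for x in o[:1]:
    print(x['score'],x['rect']); m=x['pixels']&(d>0); P=unproj(c,np.argwhere(m)[:,::-1],d[m]); t=P[P[:,2]>.145]; print(len(t),t.min(0),t.max(0),(t.min(0)+t.max(0))/2)
im,d=r.capture('scene'); c=cam('scene');o=r.masks_of('t_handle','scene')[0];print(o['score'],o['rect']);m=o['pixels']&(d>0);P=unproj(c,np.argwhere(m)[:,::-1],d[m]);print(np.percentile(P,[5,50,95],axis=0))
a=cv2.resize(im[150:260,215:360],(800,600),interpolation=2);cv2.imwrite('pics/s2.png',a)
E
```

```text
time_s: 7.1
tcp_pos: [0.5356, 0.1043, 0.1866]
eef_rot: [-62.7, 90.0, -62.7]
contact_force: [2.1, -1.2, -0.1]
gripper_width: 0.01
time_s: 7.6
tcp_pos: [0.536, 0.1047, 0.2228]
eef_rot: [29.2, 89.9, 29.3]
contact_force: [3.7, -2.8, -3.2]
gripper_width: 0.01
[0.536  0.1047 0.2228] 90.05012797552631
0.91 [59.8, 81.8, 143.8, 131.5]
1171 [ 0.4423 -0.0431  0.145 ] [ 0.4774 -0.008   0.1551] [ 0.4598 -0.0256  0.1501]
0.59 [240.5, 165.6, 255.3, 178.2]
[[0.5091 0.0911 0.1824]
 [0.5231 0.1003 0.2338]
 [0.5664 0.1581 0.2526]]
```

View pics/s2.png

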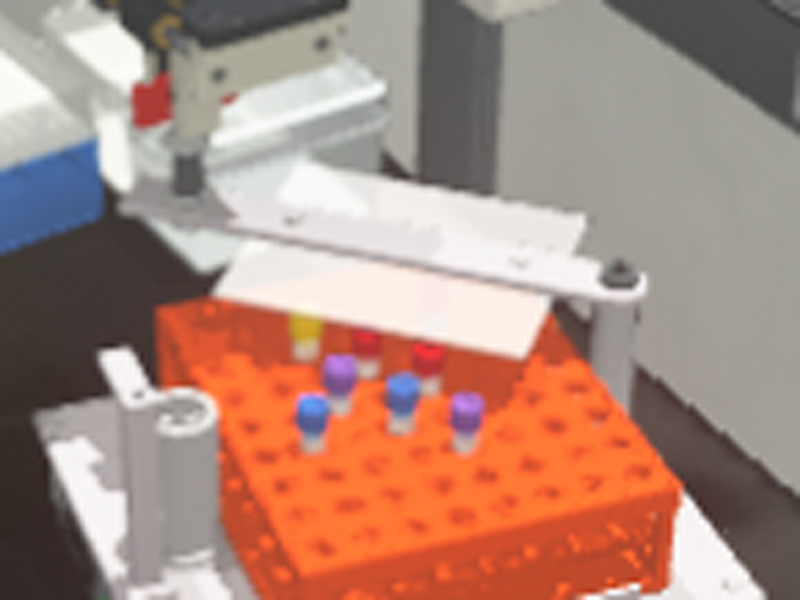

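```bash
python3 -m creep '[[-0.0524,0,0,0,-0.793,-0.884,0],[-0.0524,0,0,0,-0.793,-0.884,0],[-0.0524,0,0,0,-0.793,-0.884,0],[-0.0524,0,0,0,-0.793,-0.884,0],[-0.0524,0,0,0,-0.793,-0.884,0],[-0.0524,0,0,0,-0.793,-0.884,0],[-0.0524,0,0,0,-0.793,-0.884,0],[-0.0524,0,0,0,-0.793,-0.884,0]]' 20
python3 - <<'E'
from h import *
np.set_printoptions(precision=4,suppress=True)
p,y,R,s=pose();print(p,y,s['contact_force'],s['moment']); v=p[:2]-[.6827,-.0683]; print(np.hypot(*v),np.degrees(np.arctan2(v[1],v[0])))
E
```

```text
time_s: 8.6
tcp_pos: [0.4774, 0.0297, 0.2211]
eef_rot: [113.0, 89.9, 137.2]
contact_force: [2.4, -1.3, -3.5]
gripper_width: 0.0097
[0.4774 0.0297 0.2211] 114.19258123287392 [ 2.4019 -1.3409 -3.5175] [-0.1968 -0.8428 -0.0028]
0.22746412794193946 154.48261130202735
```

```bash
python3 -m creep '[[-0.0524,0,0,-0.1,-0.793,-0.884,0],[-0.0524,0,0,0,-0.793,-0.884,0],[-0.0524,0,0,0,-0.793,-0.884,0],[-0.0524,0,0,0,-0.793,-0.884,0],[0,0,0,0,0,0,0]]' 20
python3 -m creep '[[-0.0524,0,0,0,-0.793,-0.884,0],[0,0,0,0,0,0,0],[0,0,0,0,0,0,0]]' 20
python3 - <<'E'
from h import *
np.set_printoptions(precision=4,suppress=True)
p,y,R,s=pose();print(p,y,s['contact_force'],s['moment']); v=p[:2]-[.6827,-.0683]; print(np.hypot(*v),np.degrees(np.arctan2(v[1],v[0])))
E
```

```text
time_s: 9.1
tcp_pos: [0.4612, -0.0155, 0.2221]
eef_rot: [125.7, 89.9, 161.8]
contact_force: [-0.1, 0.2, -4.0]
gripper_width: 0.0098
time_s: 9.4
tcp_pos: [0.4588, -0.0264, 0.222]
eef_rot: [133.3, 89.9, 172.3]
contact_force: [-3.5, -0.1, -3.3]
gripper_width: 0.0101
[ 0.4588 -0.0264  0.222 ] 128.94080885068374 [-3.4675 -0.0559 -3.2602] [0.2395 0.9529 0.0222]
0.22775647622024528 169.38876414548147
```

```bash
for i in 1; do python3 -m creep '[[0,0,0,0,-0.14,-0.14,0],[0,0,0,0,0,0,0]]' 20; python3 -m creep '[[0,0,0,0,-0.14,-0.14,0],[0,0,0,0,0,0,0]]' 20; python3 -m creep '[[0,0,0,0,-0.14,-0.14,0],[0,0,0,0,0,0,0]]' 20;done
```

```text
time_s: 9.6
tcp_pos: [0.4587, -0.0279, 0.2219]
eef_rot: [111.8, 89.9, 150.8]
contact_force: [-4.8, 3.5, -3.3]
gripper_width: 0.01
time_s: 9.8
tcp_pos: [0.4587, -0.0283, 0.2218]
eef_rot: [67.4, 89.8, 106.5]
contact_force: [-4.3, 11.0, -3.8]
gripper_width: 0.0103
time_s: 10.0
tcp_pos: [0.4587, -0.0288, 0.2216]
eef_rot: [54.9, 89.6, 93.9]
contact_force: [-6.5, 18.7, -3.6]
gripper_width: 0.0105
```

```bash
python3 -m creep '[[0,0,0,0,0.29,0.1,0],[0,0,0,0.5,0,0,0],[0,0,0,0.4,0,0,0],[0,0,0,0.3,0,0,0],[0,0,0,0,0,0,0]]' 20
for i in 1; do python3 -m creep '[[0,0,0,0.15,0,0,0],[0,0,0,0,0,0,0]]' 20; python3 -m creep '[[0,0,0,0.15,0,0,0],[0,0,0,0,0,0,0]]' 20; python3 -m creep '[[0,0,0,0.15,0,0,0],[0,0,0,0,0,0,0]]' 20;done
```

```text
time_s: 10.5
tcp_pos: [0.4585, -0.0281, 0.21]
eef_rot: [32.6, 89.9, 71.6]
contact_force: [-2.6, 7.7, -3.5]
gripper_width: 0.0098
time_s: 10.7
tcp_pos: [0.4585, -0.0281, 0.2087]
eef_rot: [29.8, 89.9, 68.9]
contact_force: [-2.6, 7.9, -2.7]
gripper_width: 0.0102
time_s: 10.9
tcp_pos: [0.4585, -0.0281, 0.2072]
eef_rot: [31.4, 89.9, 70.4]
contact_force: [-1.5, 8.2, -2.4]
gripper_width: 0.0105
time_s: 11.1
tcp_pos: [0.4585, -0.0281, 0.2057]
eef_rot: [29.9, 89.9, 69.0]
contact_force: [-1.6, 7.5, -3.2]
gripper_width: 0.0101
```

```bash
for i in 1; do python3 -m creep '[[0,0,0,0.08,0,0,0],[0,0,0,0,0,0,0]]' 20; python3 -m creep '[[0,0,0,0.08,0,0,0],[0,0,0,0,0,0,0]]' 20; python3 -m creep '[[0,0,0,0.08,0,0,0],[0,0,0,0,0,0,0]]' 20;done | grep -E 'tcp|contact'
```

```text
tcp_pos: [0.4585, -0.0281, 0.2051]
contact_force: [-2.5, 7.6, -1.7]
tcp_pos: [0.4586, -0.0281, 0.2047]
contact_force: [-4.1, 8.2, 1.6]
tcp_pos: [0.4587, -0.0281, 0.2044]
contact_force: [-5.6, 9.4, 6.0]
```

```bash
python3 -m creep '[[-0.15,0,0,-0.019,0,0,0],[-0.15,0,0,-0.019,0,0,0],[-0.15,0,0,-0.019,0,0,0],[-0.15,0,0,-0.019,0,0,0],[0,0,0,0,0,0,0]]' 20;  python3 -m creep '[[-0.15,0,0,-0.019,0,0,0],[-0.15,0,0,-0.019,0,0,0],[-0.15,0,0,-0.019,0,0,0],[-0.15,0,0,-0.019,0,0,0],[0,0,0,0,0,0,0]]' 20
python3 -c "
from h import *
p,y,R,s=pose();print(p,y,s['contact_force'],s['joints'][5])"
```

```text
time_s: 12.2
tcp_pos: [0.4593, -0.0285, 0.2052]
eef_rot: [-44.6, 89.8, 29.2]
contact_force: [-2.0, 6.1, 2.1]
gripper_width: 0.0099
time_s: 12.7
tcp_pos: [0.4601, -0.0285, 0.2061]
eef_rot: [-88.3, 89.7, 19.7]
contact_force: [1.5, 5.3, 0.3]
gripper_width: 0.0099
[ 0.46012138 -0.02853758  0.20613226] -161.97575072858956 [1.48429971 5.27524269 0.25767573] -3.020796117703921
```

```bash
python3 -m creep '[[-0.15,0,0,0.03,0,0,0],[-0.15,0,0,-0.019,0,0,0],[-0.15,0,0,-0.019,0,0,0],[0,0,0,0,0,0,0]]' 20 | grep -E 'tcp|cont'; for i in 1; do python3 -m creep '[[-0.12,0,0,-0.015,0,0,0],[0,0,0,0,0,0,0]]' 20; python3 -m creep '[[-0.12,0,0,-0.015,0,0,0],[0,0,0,0,0,0,0]]' 20; python3 -m creep '[[-0.12,0,0,-0.015,0,0,0],[0,0,0,0,0,0,0]]' 20; done | grep -E 'tcp|cont'
python3 -c "
from h import *
p,y,R,s=pose();print(p,y,s['contact_force'],s['joints'][5])"
```

```text
tcp_pos: [0.4607, -0.0282, 0.2066]
contact_force: [3.9, 6.0, 2.9]
tcp_pos: [0.4608, -0.0281, 0.2067]
contact_force: [3.0, 6.0, 0.5]
tcp_pos: [0.461, -0.028, 0.207]
contact_force: [2.9, 8.1, 2.6]
tcp_pos: [0.461, -0.0279, 0.2071]
contact_force: [3.4, 7.7, 1.0]
[ 0.46103404 -0.0278535   0.20710148] -115.69265378354365 [3.39038401 7.72601311 0.96914297] 43.24872016673818
```

```bash
for i in 1; do python3 -m creep '[[-0.12,0,0,-0.005,0,0,0],[0,0,0,0,0,0,0]]' 20; python3 -m creep '[[-0.12,0,0,-0.015,0,0,0],[0,0,0,0,0,0,0]]' 20; python3 -m creep '[[-0.12,0,0,-0.015,0,0,0],[0,0,0,0,0,0,0]]' 20; done | grep -E 'tcp|cont'
python3 -c "
from h import *
p,y,R,s=pose();print(p,y,s['contact_force'],s['joints'][5])"
```

```text
tcp_pos: [0.4611, -0.0277, 0.2071]
contact_force: [4.1, 8.7, 1.0]
tcp_pos: [0.4612, -0.0275, 0.2073]
contact_force: [4.6, 8.9, 0.7]
tcp_pos: [0.4611, -0.0274, 0.2072]
contact_force: [4.2, 9.4, -1.9]
[ 0.46113687 -0.02739091  0.20715326] -95.07005526675951 [ 4.15461235  9.44355486 -1.91004956] 63.87701175882401
```

```bash
for i in 1; do python3 -m creep '[[-0.05,0,0,0.05,0,0,0],[0,0,0,0,0,0,0],[0,0,0,0,0,0,0]]' 20; python3 -m creep '[[0,0,0,0.1,0,0,0],[0,0,0,0,0,0,0]]' 20; done | grep -E 'tcp|cont'
```

```text
tcp_pos: [0.4612, -0.0273, 0.2066]
contact_force: [5.4, 9.9, -2.2]
tcp_pos: [0.4611, -0.0273, 0.2055]
contact_force: [5.3, 9.2, -3.4]
```

```bash
for i in 1; do python3 -m creep '[[0,0,0,0.3,0,0,0],[0,0,0,0.25,0,0,0],[0,0,0,0,0,0,0]]' 20; python3 -m creep '[[0,0,0,0.08,0,0,0],[0,0,0,0,0,0,0]]' 20;python3 -m creep '[[0,0,0,0.08,0,0,0],[0,0,0,0,0,0,0]]' 20; done | grep -E 'tcp|cont'
python3 -c "
from h import *
p,y,R,s=pose();print(p,y,s['contact_force'],s['joints'][5])"
```

```text
tcp_pos: [0.4612, -0.0273, 0.2]
contact_force: [4.7, 10.0, -0.3]
tcp_pos: [0.4613, -0.0273, 0.1998]
contact_force: [2.1, 9.9, 2.7]
tcp_pos: [0.4613, -0.0273, 0.1995]
contact_force: [0.8, 11.2, 8.1]
[ 0.46133922 -0.02734414  0.19953338] -92.40885111091363 [ 0.82547032 11.15388694  8.09263084] 66.5156951344409
```

```bash
for i in 1; do python3 -m creep '[[0.15,0,0,-0.02,0,0,0],[0.15,0,0,0.019,0,0,0],[0.15,0,0,0.019,0,0,0],[0.15,0,0,0.019,0,0,0],[0.15,0,0,0.019,0,0,0],[0.15,0,0,0.019,0,0,0],[0,0,0,0,0,0,0]]' 20;python3 -m creep '[[0.15,0,0,0.019,0,0,0],[0.15,0,0,0.019,0,0,0],[0.15,0,0,0.019,0,0,0],[0.15,0,0,0.019,0,0,0],[0.15,0,0,0.019,0,0,0],[0.15,0,0,0.019,0,0,0],[0,0,0,0,0,0,0]]' 20; done | grep -E 'tcp|cont'
python3 -c "
from h import *
p,y,R,s=pose();print(p,y,s['contact_force'],s['joints'][5])"
```

```text
tcp_pos: [0.4607, -0.0284, 0.1985]
contact_force: [0.7, 5.7, 5.3]
tcp_pos: [0.4594, -0.0286, 0.1972]
contact_force: [-3.5, 7.0, 9.3]
[ 0.45944364 -0.02863636  0.19718467] 164.11742205945686 [-3.47118183  7.03944191  9.2715151 ] -36.92995726112119
```

```bash
for i in 1; do python3 -m creep '[[0.15,0,0,0,0,0,0],[0.15,0,0,0.019,0,0,0],[0.15,0,0,0.019,0,0,0],[0.15,0,0,0.019,0,0,0],[0.15,0,0,0.019,0,0,0],[0.15,0,0,0.019,0,0,0],[0,0,0,0,0,0,0]]' 20;python3 -m creep '[[0.15,0,0,0.01,0,0,0],[0.15,0,0,0.019,0,0,0],[0.15,0,0,0.019,0,0,0],[0.15,0,0,0.019,0,0,0],[0.15,0,0,0.019,0,0,0],[0,0,0,0,0,0,0]]' 20; done | grep -E 'tcp|cont'
python3 -c "
from h import *
p,y,R,s=pose();print(p,y,s['contact_force'],s['joints'][5])"
```

```text
tcp_pos: [0.4586, -0.0279, 0.1959]
contact_force: [-7.0, 11.6, 11.4]
tcp_pos: [0.4587, -0.027, 0.195]
contact_force: [-8.5, 15.7, 10.6]
[ 0.45874685 -0.02700555  0.19497593] 69.56588016244584 [-8.5042461  15.6812991  10.62926908] -131.46731885179105
```

```bash
Z='[[0,0,0,0,0,0,100],[0,0,0,0,0,0,100],[0,0,0,0,0,0,100],[0,0,0,0,0,0,100],[0,0,0,0,0,0,100],[0,0,0,0,0,0,100],[0,0,0,0,0,0,100],[0,0,0,0,0,0,100]]'; 
python3 -m creep '[[0,0,0,0,0,0,100],[0,0,0,0,0,0,100],[0,0,0,0,0,0,100],[0,0,0,0,0,0,100],[0,0,0,0,0,0,100],[0,0,0,0,0,0,100],[0,0,0,0,0,0,100],[0,0,0,0,0,0,100]]'
python3 -m creep '[[0,0,0,0,0,0,100],[0,0,0,0,0,0,100],[0,0,0,0,0,0,100],[0,0,0,0,0,0,100]]'
python3 - <<'E'
from h import *
np.set_printoptions(precision=4,suppress=True)
p,y,R,s=pose();print(p,y,s['joints'])
for n in ['wrist','scene']:
    im,d=r.capture(n); c=cam(n)
    cv2.imwrite('pics/%s3.png'%n,im if n=='wrist' else cv2.resize(im[150:260,215:360],(800,600),interpolation=2))
    for o in r.masks_of('t_handle',n)[:1]:
        m=o['pixels']&(d>0);P=unproj(c,np.argwhere(m)[:,::-1],d[m]);t=P[(P[:,2]>.19)&(P[:,2]<.25)];print(n,o['score'],o['rect'],len(t),np.percentile(t,[3,50,97],axis=0),cv2.minAreaRect((t[:,:2]*1000).astype(np.float32)))
E
```

```text
time_s: 19.0
tcp_pos: [0.458, -0.0297, 0.1937]
eef_rot: [-98.4, 90.0, -118.3]
contact_force: [-0.1, 1.2, 0.2]
gripper_width: 0.0687
time_s: 19.4
tcp_pos: [0.458, -0.0297, 0.1938]
eef_rot: [32.7, 90.0, 12.8]
contact_force: [0.3, -0.3, -0.1]
gripper_width: 0.0877
[ 0.458  -0.0297  0.1938] 70.06106710429775 [  20.9946    1.289   -28.2269    0.0009  -60.4787 -130.934 ]
wrist 0.74 [234.9, 198.7, 279.3, 311.0] 1701 [[ 0.4317 -0.0374  0.1934]
 [ 0.4461 -0.021   0.2258]
 [ 0.481  -0.0124  0.2277]] ((457.3139953613281, -25.752477645874023), (16.947126388549805, 56.10878372192383), 74.705810546875)
```

View pics/scene3.png

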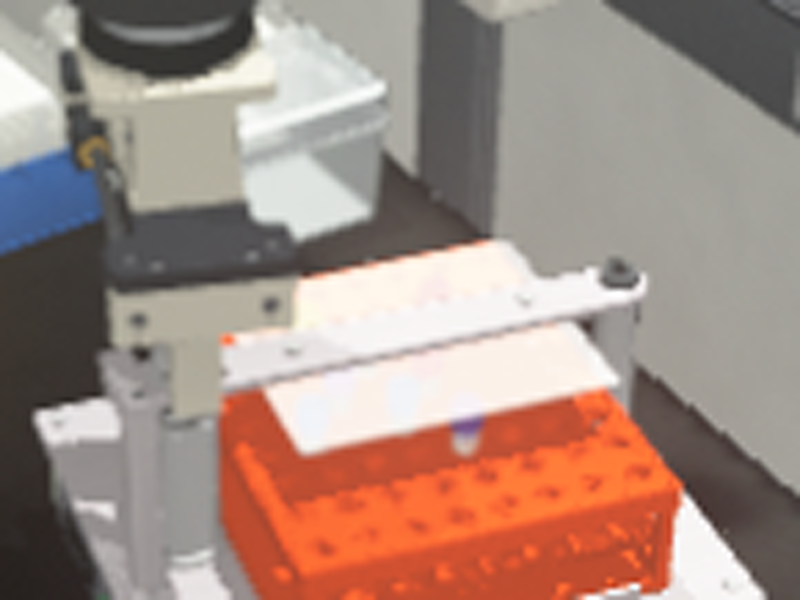

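View pics/wrist3.png

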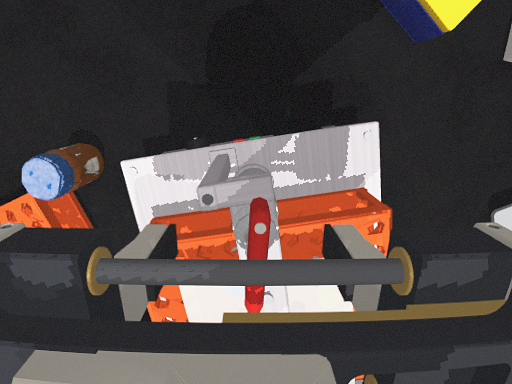

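```bash
python3 -m creep '[[0,0,0,-0.2,0.2,-0.07,100],[-0.15,0,0,0,0,0,100],[-0.15,0,0,0,0,0,100],[-0.15,0,0,0,0,0,100],[-0.15,0,0,0,0,0,100],[-0.15,0,0,0,0,0,100],[-0.15,0,0,0,0,0,100],[-0.15,0,0,0,0,0,100]]' | grep cont
python3 -m creep '[[-0.15,0,0,0,0,0,100],[-0.15,0,0,0,0,0,100],[-0.15,0,0,0,0,0,100],[-0.15,0,0,0,0,0,100],[-0.15,0,0,0,0,0,100],[-0.15,0,0,0,0,0,100],[-0.15,0,0,0,0,0,100],[-0.15,0,0,0,0,0,100]]' | grep cont
python3 -m creep '[[-0.15,0,0,0,0,0,100],[-0.15,0,0,0,0,0,100],[-0.15,0,0,0,0,0,100],[-0.15,0,0,0,0,0,100],[-0.15,0,0,0,0,0,100],[-0.14,0,0,0,0,0,100],[0,0,0,0,0,0,100]]' | grep cont
python3 -m creep '[[0,0,0,0,0,0,0],[0,0,0,0,0,0,0],[0,0,0,0,0,0,0],[0,0,0,0,0,0,0],[0,0,0,0,0,0,0],[0,0,0,0,0,0,0],[0,0,0,0,0,0,0],[0,0,0,0,0,0,0]]' 20 | grep cont
python3 -m creep '[[0,0,0,0,0,0,0],[0,0,0,0,0,0,0],[0,0,0,0,0,0,0],[0,0,0,0,0,0,0],[0,0,0,0,0,0,0],[0,0,0,0,0,0,0]]' 20
python3 -c "
from h import *
p,y,R,s=pose();print(p,y,s['contact_force'],s['joints'][5])"
```

```text
contact_force: [0.1, -0.3, -0.1]
contact_force: [0.6, 0.5, -0.3]
contact_force: [-0.1, 0.1, -0.0]
contact_force: [0.4, 0.2, -0.4]
time_s: 23.3
tcp_pos: [0.4586, -0.0265, 0.1959]
eef_rot: [-105.2, 89.9, 54.8]
contact_force: [0.4, 5.7, -0.8]
gripper_width: 0.0101
[ 0.45856569 -0.02651983  0.19585638] -110.02273974498854 [ 0.41830843  5.72764789 -0.79026573] 48.70402031644142
```

```bash
for i in 1; do python3 -m creep '[[0.15,0,0,0.019,0,0,0],[0.15,0,0,0.019,0,0,0],[0.15,0,0,0.019,0,0,0],[0.15,0,0,0.019,0,0,0],[0.15,0,0,0.019,0,0,0],[0.15,0,0,0.019,0,0,0],[0,0,0,0,0,0,0]]' 20;python3 -m creep '[[0.15,0,0,0.019,0,0,0],[0.15,0,0,0.019,0,0,0],[0.15,0,0,0.019,0,0,0],[0.15,0,0,0.019,0,0,0],[0.15,0,0,0.019,0,0,0],[0.15,0,0,0.019,0,0,0],[0,0,0,0,0,0,0]]' 20; python3 -m creep '[[0.15,0,0,0.019,0,0,0],[0.15,0,0,0.019,0,0,0],[0.15,0,0,0.019,0,0,0],[0.15,0,0,0.019,0,0,0],[0.15,0,0,0.019,0,0,0],[0.15,0,0,0.019,0,0,0],[0.15,0,0,0.019,0,0,0],[0,0,0,0,0,0,0]]' 20; done | grep -E 'tcp|cont'
python3 -c "
from h import *
p,y,R,s=pose();print(p,y,s['contact_force'],s['joints'][5])"
```

```text
tcp_pos: [0.4593, -0.0259, 0.1948]
contact_force: [2.2, 7.3, -0.9]
tcp_pos: [0.4602, -0.026, 0.1939]
contact_force: [5.8, 5.1, -3.0]
tcp_pos: [0.4606, -0.0268, 0.1929]
contact_force: [7.8, 1.1, -3.6]
[ 0.46056479 -0.02675557  0.19290984] 86.39797525658113 [ 7.78797537  1.08601985 -3.60334724] -114.90239494938199
```

```bash
python3 -m creep '[[0,0,0,0.05,0,0,0],[0,0,0,0,0,0,0],[0,0,0,0,0,0,0],[0,0,0,0,0,0,0],[0,0,0,0,0,0,0]]' 20
python3 - <<'E'
from h import *
np.set_printoptions(precision=4,suppress=True)
ims=[r.capture(n) for n in ['scene','top','wrist']]
for n,(im,d) in zip(['scene','top'],ims):
    c=cam(n)
    for q in ['cryo_box','kit_white','wash_medicine']:
        for o in r.look_for(q,n)[:1]: print(n,q,o['score'],o['rect'])
im,d=ims[2]; c=cam('wrist')
o=r.masks_of('t_handle','wrist')
if o:
    m=o[0]['pixels']&(d>0);P=unproj(c,np.argwhere(m)[:,::-1],d[m]);t=P[(P[:,2]>.205)&(P[:,2]<.24)];print(len(t),np.percentile(t[:,2],[5,25,50,75,90,97]))
a=cv2.resize(ims[1][0][110:240,230:370],(420,390),interpolation=2); b=cv2.resize(ims[0][0][150:260,215:360],(380,390),interpolation=2)
cv2.imwrite('pics/f.png',cv2.hconcat([a,b]))
E
```

```text
time_s: 26.0
tcp_pos: [0.4606, -0.0268, 0.1925]
eef_rot: [16.4, 89.7, 13.1]
contact_force: [7.1, 1.7, -2.4]
gripper_width: 0.0099
scene cryo_box 0.91 [151.7, 209.7, 191.5, 249.7]
scene kit_white 0.79 [160.9, 177.7, 199.0, 213.5]
scene wash_medicine 0.72 [246.7, 294.1, 268.0, 331.3]
top kit_white 0.74 [132.9, 201.9, 184.2, 249.7]
top wash_medicine 0.81 [350.6, 229.8, 370.0, 253.9]
1567 [0.2118 0.2211 0.2227 0.2234 0.2239 0.2243]
```

View pics/f.png

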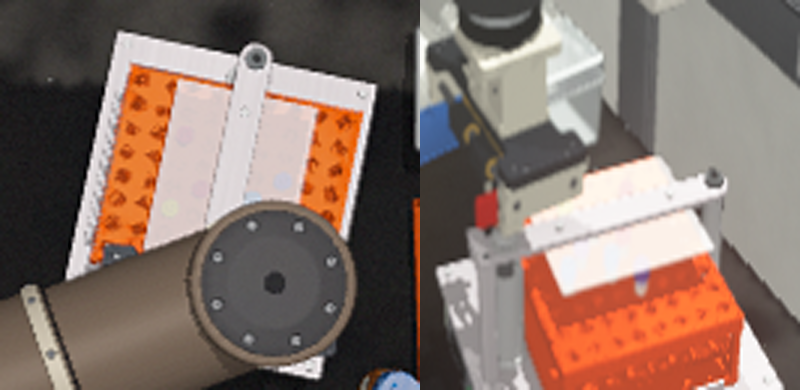

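```bash
python3 -c "
from plant import r
print(r.close_job())"
```

```text
the job is handed in; nothing more can be done
None
```

The job is handed in at about 26 s. The screw is started in the pillar, the bar is home with its end under the keeper, and the gripper still holds the T-handle. I got no verdict back.

**What I did**
- I gripped the T-handle, raised the screw about 36 mm, and swung the bar about 39° until I felt it press on its stop. I then lowered the screw onto its thread.
- I turned it backward until the thread dropped, at a screw_turn of about +0.05 rad. The pushing force vanished there, and contact came back about 7 mm lower.
- I turned it forward about one full turn, letting go once to turn the wrist back half a turn and grip again.

**Last checks**
- **Screw height:** the wrist camera puts screw_lift at about 6.2 mm, inside the 3 to 9.5 mm wanted.
- **Screw turn:** it works out at about -6.2 rad from the gripper's angle, inside -8.6 to -4.0.
- **Bar:** it shows home in the camera pictures.
- **Grip:** the fingers closed to 9.9 mm on the 10 mm handle, with 20 N commanded. I did not measure the contact force itself.
- **Bystanders:** the scene camera finds all three where they were, within a few pixels.

**Disagreements**
- On the second forward half, the gripper sank about 3.0 mm where 3.6 mm was expected. The fingers probably slipped slightly on the handle.
- The top camera did not report the navy box in the last picture, so its place rests on the scene camera alone.

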